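# Seat the askew upper tier of a desk tray on its four posts

### The arm

A 6-joint arm with a two-finger parallel gripper is mounted at the origin on the work surface. World frame = base frame: x ahead of the robot, y to its left, z up, the work surface at z = 0. Lengths are in m, angles in rad, forces in N, time in s.
With the tool pointing down it reaches from about 0.3 to 1 m from the base axis. Payload 5.1 kg.
Tool frame: the origin (TCP) lies at the very end of the fingers, on their centre line; the grasp point (between the pads) lies 19 mm behind it; z points along the fingers, y is the direction in which the jaws open and shut (so a half turn about z gives the same grasp; the last joint's range is limited). The gripper opens to 95 mm and grips with 3 to 60 N. Pads are 20 mm wide; open, the fingers measure 119 mm over their backs; the gripper's body (75 mm by 180 mm) begins 59 mm behind the grasp point.
Start: joints at [-1.422, 0.124, 1.65, -0, 1.367, -0.083], TCP at [0.149, -0.633, 0.188] pointing down, gripper open.
Joint ranges: [-2.61, 2.61], [-1.02, 2.33], [0.03, 2.71], [-1.35, 4.49], [0.32, 2.68], [-2.91, 2.91]. Speed limits (rad/s): [2.57, 2.57, 3.14, 3.14, 3.14, 3.14].

### API

Orientations are given as a rotation vector (axis times angle).
In Python, from bench import robot gives the robot as it stands.
- The arm moves only by the tool servo_tool, never from a script. Its argument "steps" is a list of rows, each a list of 6 numbers: the shift along the world's x, y, z in m, then the turn, a rotation vector about the world's x, y, z in degrees. A call has 1 to 5 rows; each row shifts and turns the pose as measured when the row begins; what a row does not reach is not made up. A row lasts 1/12 s, in which the tool goes at most 41.7 mm and 7.16 degrees, less where a joint would pass 70% of its speed; a pose out of reach is approached as far as the arm can. A call with a gripper value outside its range is refused whole. "jaw" is the opening in per cent of the stroke, from 0 (shut) to 100 (fully open), set as the call begins (left out, the last holds). The fingers move at their own pace and stop on an object; "squeeze" is the grip in N (left out, the last holds). Time passes only in rows, so rows that do not move let the fingers close. It gives the time, the measured TCP pose, the force and the opening at its end, in the units of the state.
- robot.get_obs(): the state, without advancing time (a new reading comes with each control period).
- robot.read_camera(name): name is "scene" or "top" or "wrist"; returns a dict with "img" (384x512x3 uint8, red, green, blue), "z_map" (384x512 float32, m along the optical axis (not along the pixel's ray), 0 where there is no reading), "intrinsics" (3x3 intrinsics, pixels), "xyz" and "orientation" of the camera in the world. Camera axes: x right, y down, z forward; pixel columns grow to the right and rows downward; lengths in m; the calibration is good to about 2 mm. A picture is of the moment at which its call begins.
- robot.hand_in(): hands the job in, once; it reports no verdict.
The state is a dict: "time": time; "qpos": joint angles; "joint_velocities": joint speeds; "effort": joint torques, N m; "eef_pos": TCP position; "ee_rot": TCP orientation; "contact_force": force on the tool from outside, world axes, zero at the start; "torque": the same for the moment, N m; "opening": finger opening in m.
Only numpy, scipy, OpenCV 4.12 (cv2) and the standard library are available. Lean on these libraries where they do the work, as an engineer would, in place of code of your own. Each camera call takes 0.05 s, during which the arm holds its last target. There are 200 camera calls.

### The job

The blue upper tray of the two-tier desk organiser has been left sitting askew on the tips of its four posts. Without lifting it off, nudge it about until all four corner holes drop over their posts, then press it down until it lies level and fully home with both orange side clips snapped over its rim, and let go. Leave the other things on the desk where they are.

Things in the scene. Friction and masses are not known exactly. Their poses are not given: they have to be found in the camera images.
- tray_center (a point): Centre of the loose blue upper tray (about 0.35 kg), half-way up: the underside is 20 mm below this point, the floor's upper face 15 mm below, the rim 20 mm above. z up, x along its short side. At the start it rests on the four post tips, shifted 12 to 19 mm along the stand's +x, up to 11 mm along y either way and turned up to about 0.1 rad.
- tray: The same tray, origin in the middle of its underside. Floor plate 160 mm (x) by 200 mm (y), 5 mm thick, with four 13 mm through holes at x = +-52, y = +-72 mm. On it walls 35 mm high, 4 mm thick; inside it is empty, 148 mm (x) by 172 mm (y). The floor sticks out 10 mm beyond the walls at both y ends as a flange for the clips.
- stand_home (a point): The point where tray_center lies when the tray is fully home, 95 mm above the desk, with the stand's axes: x and y as the tray's when seated, z up. The stand may be turned up to about 0.35 rad on the desk.
- stand: Light grey lower tier, fixed to the desk; origin under its centre; base 180 mm (x) by 256 mm (y). Four steel posts, 11 mm diameter, edge of the tip rounded by 2.5 mm, at x = +-52, y = +-72 mm, tips 100 mm above the desk. The tray comes to rest on their 20 mm wide black collars, 75 mm above the desk: it drops 25 mm from perched to home.
- clip_left (a joint): Orange sprung clip, middle of the stand's +y end: 0 upright, grows (rad) as it is pushed outward. With the holes over the posts the tray's flange stops on the sloping heads of both clips, 8 to 14 mm above home, and again about 4 mm above; 4 to 22 N downward on the tray makes them give way and at last snap over the flange.
- clip_right (a joint): The same clip at the middle of the stand's -y end: 0 upright, grows as it is pushed outward.
- mug: White ceramic mug, 80 mm across, 95 mm high, standing beside the stand's -y end. Bystander. Origin under its centre.
- stapler: Red and black stapler, 150 x 36 x 42 mm, lying beside the stand's +y end. Bystander. Origin under its centre.
- calculator: Black desk calculator, 170 x 120 x 27 mm. Bystander. Origin under its centre.
- pen_pot: Dark steel pot with pens, 72 mm across, 140 mm high over the pens. Bystander. Origin under its centre.
- tape: Grey tape dispenser, 140 x 55 x 79 mm. Bystander. Origin under its centre.
- note_block: Yellow block of notes, 90 x 90 x 35 mm. Bystander. Origin under its centre.

How it is judged:
At the end, for the whole second after the job is handed in: The tray lies level (within 0.025 rad) and at rest with its centre within 2 mm of its home height, 3.5 mm sideways and 0.06 rad in yaw of the stand, all four posts through their holes, and both clips are back upright (under 0.03 rad) (horizontal distance between tray_center and stand_home below 0.0035 m and z of tray_center in the frame of stand_home between -0.003 and 0.002 m and angle between tray_center's own z axis and vertical below 0.025 rad and angle between the x axis of tray_center and the x axis of stand_home, either way round below 0.06 rad and value of joint each of clip_left, clip_right below 0.03 rad and linear speed of tray below 0.02 m/s); the robot touches nothing.
It fails at once if the tray was lifted off the posts (over 12 mm above where it was perched) (z of tray_center in the frame of stand_home above 0.037 m).
It fails at once if another thing on the desk was disturbed (moved over 25 mm) (distance of any of mug, stapler, calculator, pen_pot, tape, note_block from where it was at the start of the episode above 0.025 m).
It also fails if it takes over 56 s, if anything falls off the work surface, if the arm or the gripper's body presses on something with over 40 N, if the wrist force passes 120 N, or if a joint passes its speed limit or range.

## Working session

There is one attempt and no reset: what is moved stays moved. The work goes in short steps, Python scripts to look and compute and a tool call to move; the robot and the scene stay as the last step left them, time stands still between calls to the robot, and variables do not carry over. Pictures are saved under pics/ and viewed, about 8 in all and at most 12, crops included, and the job is handed in when it is done.

Besides the shell and the picture viewer there is one more tool, called after "Emit:" as name(argument=value, ...) on one line, values as JSON. servo_tool: Moves the arm, as the interface text tells. Its arguments: {"type":"object","properties":{"steps":{"type":"array","items":{"type":"array","items":{"type":"number"}}},"jaw":{"type":"number"},"squeeze":{"type":"number"}},"required":["steps"]}

```bash
ls; mkdir -p pics
cat > h.py <<'E'
import numpy as np, cv2
from scipy.spatial.transform import Rotation as R
from bench import robot
def cam(n):
    c=robot.read_camera(n); c['K']=np.array(c['intrinsics']); o=np.array(c['orientation'])
    c['R']=o if o.shape==(3,3) else (R.from_rotvec(o) if o.size==3 else R.from_quat(o)).as_matrix()
    c['t']=np.array(c['xyz']); return c
def save(c,n): cv2.imwrite('pics/'+n,c['img'][...,::-1])
def cloud(c):
    z=c['z_map']; v,u=np.mgrid[:z.shape[0],:z.shape[1]]
    p=np.stack([u,v,np.ones_like(u)],-1)@np.linalg.inv(c['K']).T*z[...,None]
    return p@c['R'].T+c['t']
def ray(c,uv,h):
    d=c['R']@np.linalg.inv(c['K'])@np.array([uv[0],uv[1],1.]); return c['t']+d*(h-c['t'][2])/d[2]
E
python3 - <<'E'
from h import *
im=[]
for n in ['top','scene','wrist']:
    c=cam(n); save(c,n+'0.png'); print(n,c['orientation'],c['t'],c['K'].tolist()); np.savez(n+'0.npz',img=c['img'],z=c['z_map'],K=c['K'],R=c['R'],t=c['t'])
print(robot.get_obs())
E
```

```text
pics
top [-2.1300378   2.12350791 -0.2136935 ] [0.28048838 0.02525832 1.77447096] [[472.87139199898223, 0.0, 257.66862803699485], [0.0, 472.87139199898223, 189.5111063533408], [0.0, 0.0, 1.0]]
scene [-1.46115793 -2.38112842  0.66669497] [1.13716785 0.29059082 1.14604692] [[350.63258687228597, 0.0, 260.4505557113259], [0.0, 350.63258687228597, 196.96673571550758], [0.0, 0.0, 1.0]]
wrist [ 2.28605065 -1.80913973 -0.25603219] [ 0.22478106 -0.61511924  0.38351977] [[297.6537521994437, 0.0, 254.40791539074263], [0.0, 297.6537521994437, 188.79917074332417], [0.0, 0.0, 1.0]]
{'time': 0.15, 'qpos': array([-1.42157975e+00,  1.24391899e-01,  1.65135068e+00, -2.71897496e-05,
        1.36752508e+00, -8.25768225e-02]), 'joint_velocities': array([-0.00167666, -0.00093592, -0.00246523, -0.00045223, -0.00057892,
       -0.00068865]), 'effort': array([-7.28061195e-05, -4.18194079e+01, -3.60471225e+01,  7.74771860e-02,
        4.68589633e-02, -1.12429213e-04]), 'eef_pos': array([ 0.14921644, -0.6320773 ,  0.18745148]), 'ee_rot': array([-3.11885429e+00, -3.63100782e-01,  1.29382275e-04]), 'contact_force': array([-0.6854856 ,  0.5572717 , -0.47590923]), 'torque': array([-0.02038539, -0.02233287, -0.03966848]), 'opening': 0.0949359950234765}
```

View pics/top0.png

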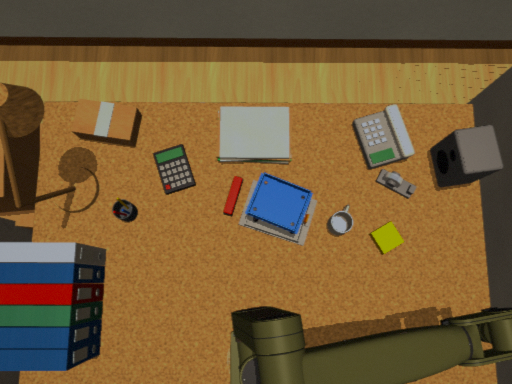

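View pics/scene0.png

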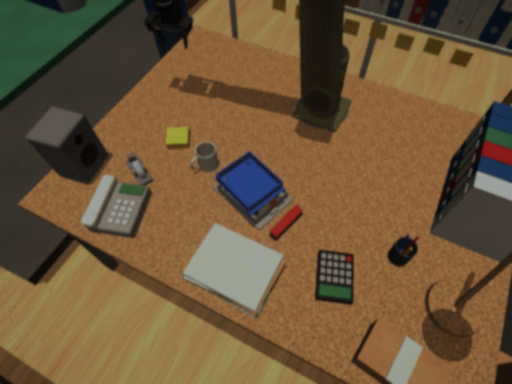

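The top view shows the blue tray at about (279,204) on the grey stand, with the base showing at lower right. The stapler is at (233,196) and the mug at (341,222). The scene view agrees. Next I take rough numbers, then a close look with the wrist camera.

Run:
```python
from h import *
for n in ['top','scene']:
    d=np.load(n+'0.npz'); c={k:d[k] for k in d}; c['z_map']=c['z']
    P=cloud(c); hsv=cv2.cvtColor(c['img'],cv2.COLOR_RGB2HSV)
    m=(hsv[...,0]>100)&(hsv[...,0]<125)&(hsv[...,1]>120)&(P[...,2]>.06)&(np.hypot(P[...,0]-.42,P[...,1])<.25)
    q=P[m]; print(n,m.sum(),q.min(0),q.max(0),np.percentile(q[:,2],[5,25,50,75,95]))
    r=q[q[:,2]>.128]; print('rim',cv2.minAreaRect(r[:,:2].astype('f4')))
    r=q[abs(q[:,2]-.105)<.006]; print('floor',cv2.minAreaRect(r[:,:2].astype('f4')))
    g=(hsv[...,1]<60)&(P[...,2]>.004)&(P[...,2]<.09)&(np.hypot(P[...,0]-q[:,0].mean(),P[...,1]-q[:,1].mean())<.17)
    g=P[g]; print('grey',len(g),np.percentile(g[:,2],[5,25,50,75,95]))
```

```text
top 2470 [ 0.28048838 -0.18420874  0.07433531] [0.65842424 0.05254851 1.77447096] [0.09800681 0.10232457 0.10538871 0.10934457 0.13959344]
rim ((0.4559807777404785, -0.02828250825405121), (0.1801718920469284, 0.36573275923728943), 68.353759765625)
floor ((0.5509792566299438, -0.06655395030975342), (0.19922330975532532, 0.15609420835971832), 68.6686782836914)
grey 885 [0.00520022 0.00823099 0.01197606 0.01822845 0.04348333]
scene 2007 [ 0.45323858 -0.17129933  0.07650954] [0.66453746 0.05285156 0.14662295] [0.10253542 0.10477309 0.10656962 0.10896532 0.13891899]
rim ((0.5581338405609131, -0.06150572746992111), (0.17027606070041656, 0.15259577333927155), 67.93281555175781)
floor ((0.5569749474525452, -0.06280726939439774), (0.19218160212039948, 0.15581873059272766), 67.91645812988281)
grey 725 [0.00622366 0.00984351 0.01406021 0.02789131 0.04326002]
```

Emit:
servo_tool(steps=[[0.024,0.028,0.004,0,0,3.5],[0.024,0.031,0.004,0,0,3.5],[0.024,0.031,0.004,0,0,3.5],[0.024,0.031,0.004,0,0,3.5],[0.024,0.031,0.004,0,0,3.5]])

```text
time: 0.57
eef_pos: [0.2667, -0.4776, 0.2029]
ee_rot: [-3.021, -0.834, 0.004]
contact_force: [1.5, -0.1, 0.4]
opening: 0.095
```

Emit:
servo_tool(steps=[[0.024,0.031,0,0,0,3.5],[0.024,0.031,0,0,0,3.5],[0.024,0.031,0,0,0,3.5],[0.024,0.031,0,0,0,3.5],[0.024,0.031,0,0,0,3.5]])

```text
time: 0.98
eef_pos: [0.3902, -0.314, 0.2029]
ee_rot: [-2.853, -1.303, 0.004]
contact_force: [1.1, -0.4, 1.1]
opening: 0.095
```

Emit:
servo_tool(steps=[[0.024,0.031,0,0,0,3.5],[0.024,0.031,0,0,0,3.5],[0.024,0.031,0,0,0,3.5],[0.024,0.031,0,0,0,3.5],[0.024,0.031,0,0,0,3.5]])

```text
time: 1.4
eef_pos: [0.5135, -0.1493, 0.2024]
ee_rot: [-2.609, -1.743, 0.005]
contact_force: [0.9, -0.4, 0.8]
opening: 0.0949
```

Emit:
servo_tool(steps=[[0,0,0,0,0,0],[0,0,0,0,0,0]])

```text
time: 1.57
eef_pos: [0.5166, -0.1425, 0.2016]
ee_rot: [-2.597, -1.757, 0.003]
contact_force: [-0.7, -1.5, -0.3]
opening: 0.0951
```

Run:
```python
from h import *
c=cam('wrist'); save(c,'w1.png'); np.savez('w1.npz',img=c['img'],z_map=c['z_map'],K=c['K'],R=c['R'],t=c['t']);print(c['t'],robot.get_obs()['eef_pos'])
```

```text
[ 0.54651095 -0.07186522  0.39796181] [ 0.51639569 -0.14268162  0.20159778]
```

View pics/w1.png

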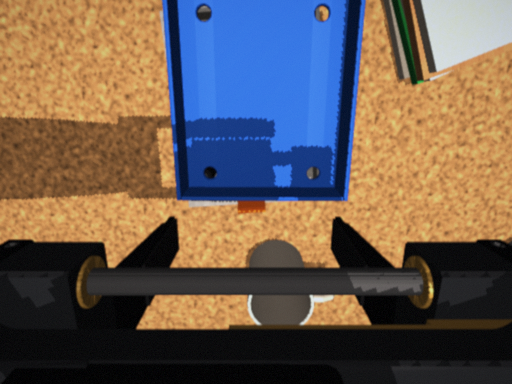

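The tray fills the upper middle of the view, with holes at (204,13), (322,13), (210,173) and (313,173). A strip of stand base and the orange clip show at (250,207). I'll go higher so both clips and the base are in view.

Emit:
servo_tool(steps=[[0.01,0.026,0.03,0,0,0],[0.01,0.026,0.03,0,0,0],[0.01,0.026,0.03,0,0,0],[0,0,0.03,0,0,0],[0,0,0.0,0,0,0]])

```text
time: 2.03
eef_pos: [0.541, -0.067, 0.3209]
ee_rot: [-2.602, -1.734, 0.015]
contact_force: [-0.1, -0.4, 0.3]
opening: 0.0953
```

Run:
```python
from h import *
c=cam('wrist'); save(c,'w2.png'); np.savez('w2.npz',img=c['img'],z_map=c['z_map'],K=c['K'],R=c['R'],t=c['t']);print(c['t'],robot.get_obs()['eef_pos'])
P=cloud(c); hsv=cv2.cvtColor(c['img'],cv2.COLOR_RGB2HSV)
near=np.hypot(P[...,0]-.55,P[...,1]+.06)<.2
o=((hsv[...,0]<14)&(hsv[...,1]>200)&(hsv[...,2]>90)&near&(P[...,2]>.03)).astype('u1')
n,l,s,ce=cv2.connectedComponentsWithStats(o)
for i in range(1,n):
    if s[i,4]>8: q=P[l==i]; print(s[i],ce[i],np.median(q,0),q.min(0),q.max(0))
```

```text
[0.57406185 0.00266085 0.51702599] [ 0.54018947 -0.06698238  0.31800837]
[ 199   17   99   36 1671] [244.4727708   33.22980251] [0.58798554 0.10344313 0.04166325] [0.52331018 0.00266085 0.03554705] [0.66645967 0.13344147 0.51702599]
[250 230  18   2  30] [257.3 230.4] [ 0.49946353 -0.16773058  0.0964123 ] [ 0.48904868 -0.17270484  0.0946423 ] [ 0.51380517 -0.16285135  0.09884761]
```

View pics/w2.png

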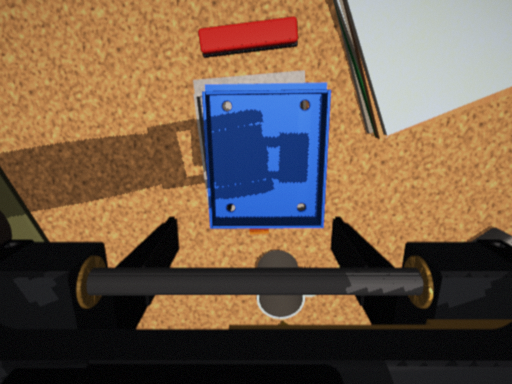

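Here the base's +y edge shows from (195,80) to (305,72), and clip_right at (257,230). The top view shows the −y and −x sides, so I'll join the grey base points from both views.

```bash
cat >> h.py <<'E'
def ld(n): d=np.load(n); return {('z_map' if k=='z' else k):d[k] for k in d}
def loc(p,c,yaw):
    a=np.array([[np.cos(yaw),np.sin(yaw)],[-np.sin(yaw),np.cos(yaw)]]); return (np.asarray(p)[...,:2]-c)@a.T
E
python3 - <<'E'
from h import *
ims=[]
for n in ['top0','scene0','w2']:
    c=ld(n+'.npz'); P=cloud(c); hsv=cv2.cvtColor(c['img'],cv2.COLOR_RGB2HSV)
    L=loc(P,[.557,-.062],np.radians(-21.5)); ok=(abs(L[...,0])<.135)&(abs(L[...,1])<.145)
    g=((hsv[...,1]<90)&ok&(P[...,2]>.002)&(P[...,2]<.03)&(hsv[...,2]>60)).astype('u1')
    b=((hsv[...,0]>100)&(hsv[...,0]<128)&(hsv[...,1]>120)&ok&(P[...,2]>.09)&(P[...,2]<.16)).astype('u1')
    q=P[g>0]; print(n,g.sum(),np.percentile(q[:,2],[10,50,90]),'loc',np.percentile(L[g>0],[1,3,10,90,97,99],axis=0).round(4).T.tolist())
    im=c['img'].copy()[...,::-1]; v,u=np.nonzero(b); 
    cs,_=cv2.findContours(g,cv2.RETR_EXTERNAL,cv2.CHAIN_APPROX_NONE)
    im=cv2.resize(im[max(0,v.min()-30):v.max()+30,u.min()-30:u.max()+30],None,fx=1,fy=1)
    mm=(g*255)[max(0,v.min()-30):v.max()+30,u.min()-30:u.max()+30]
    s=380/im.shape[1] if 0 else 300/im.shape[0]
    im=cv2.resize(im,None,fx=s,fy=s,interpolation=cv2.INTER_NEAREST); mm=cv2.resize(mm,(im.shape[1],im.shape[0]),interpolation=cv2.INTER_NEAREST)
    print(n,'crop origin',u.min()-30,max(0,v.min()-30),'scale',s)
    ims.append(np.vstack([im,cv2.cvtColor(mm,cv2.COLOR_GRAY2BGR)])[:, :400])
o=np.hstack(ims); f=min(1,800/o.shape[1]); cv2.imwrite('pics/m.png',cv2.resize(o,None,fx=f,fy=f))
E
```

```text
top0 853 [0.00458885 0.01003129 0.01703198] loc [[-0.112, -0.1098, -0.1033, 0.0331, 0.0593, 0.0702], [-0.1426, -0.1395, -0.1333, 0.1041, 0.11, 0.1131]]
top0 crop origin 215 143 scale 2.5
scene0 496 [0.00583555 0.00999757 0.01546589] loc [[-0.1113, -0.1048, -0.0898, 0.0693, 0.0734, 0.0758], [-0.1321, -0.1171, -0.071, 0.1108, 0.1149, 0.1167]]
scene0 crop origin 187 127 scale 2.5641025641025643
w2 1209 [0.00678615 0.00814392 0.01304591] loc [[-0.1136, -0.1106, -0.1037, 0.0539, 0.0622, 0.0652], [-0.1115, -0.1081, 0.0679, 0.1122, 0.115, 0.1163]]
w2 crop origin 172 53 scale 1.4705882352941178
```

View pics/m.png

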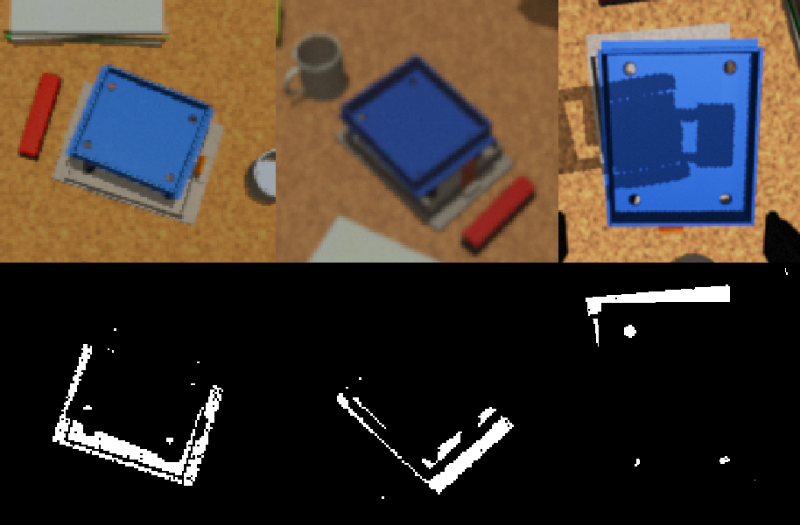

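The mosaic shows clean outlines of the base: the L-shape of its −x, +y and −y edges in the top view, the +y edge with both corners in the wrist view. I'll fit a rectangle to them, checking against 180×256 mm, and get the tray pose from its holes.

Run:
```python
from h import *
Q={}
for n in ['top0','scene0','w2']:
    c=ld(n+'.npz'); P=cloud(c); hsv=cv2.cvtColor(c['img'],cv2.COLOR_RGB2HSV)
    L=loc(P,[.557,-.062],np.radians(-21.5)); ok=(abs(L[...,0])<.135)&(abs(L[...,1])<.16)
    g=((hsv[...,1]<90)&ok&(P[...,2]>.002)&(P[...,2]<.03)&(hsv[...,2]>60)).astype('u1')
    k,l,s,_=cv2.connectedComponentsWithStats(g); i=1+np.argmax(s[1:,4]); v,u=np.nonzero(l==i)
    pts=np.array([ray(c,(a,b),.009)[:2] for a,b in zip(u,v)]).astype('f4'); Q[n]=pts
    r=cv2.minAreaRect(pts); print(n,r); print(cv2.boxPoints(r).round(4).tolist())
    # holes in tray floor: dark/non-blue spots within floor
    b=((hsv[...,0]>100)&(hsv[...,0]<128)&(hsv[...,1]>120)&ok&(P[...,2]>.08)).astype('u1')
    cs,h=cv2.findContours(b,cv2.RETR_CCOMP,cv2.CHAIN_APPROX_NONE)
    for j,x in enumerate(cs):
        if h[0][j][3]>=0 and cv2.contourArea(x)>12:
            m=cv2.moments(x); p=ray(c,(m['m10']/m['m00'],m['m01']/m['m00']),.104); print('  hole',cv2.contourArea(x),p[:2].round(4))
for ks in [['top0','w2'],['top0','scene0','w2']]:
    r=cv2.minAreaRect(np.vstack([Q[k] for k in ks])); print(ks,r)
```

```text
top0 ((0.47607800364494324, -0.055402591824531555), (0.21356095373630524, 0.07718946039676666), 85.93274688720703)
[[0.4300000071525574, -0.15919999778270721], [0.5070000290870667, -0.1647000014781952], [0.5220999717712402, 0.04839999973773956], [0.44519999623298645, 0.05380000174045563]]
  hole 17.5 [ 0.478  -0.1138]
  hole 15.0 [0.531  0.0187]
  hole 15.0 [ 0.5743 -0.1523]
  hole 16.5 [ 0.6283 -0.0201]
scene0 ((0.5651611685752869, 0.01860947161912918), (0.08170193433761597, 0.1820884495973587), 68.45835876464844)
[[0.46549999713897705, 0.014000000432133675], [0.6348000168800354, -0.052799999713897705], [0.6647999882698059, 0.02319999970495701], [0.49549999833106995, 0.09000000357627869]]
w2 ((0.5710271596908569, 0.04343535378575325), (0.020818673074245453, 0.17912156879901886), 72.7509765625)
[[0.48240000009536743, 0.060100000351667404], [0.6535000205039978, 0.006899999920278788], [0.659600019454956, 0.026799999177455902], [0.4885999858379364, 0.07989999651908875]]
  hole 60.0 [ 0.5751 -0.1529]
  hole 62.5 [ 0.4795 -0.1148]
  hole 92.0 [0.5327 0.0181]
  hole 90.0 [ 0.6286 -0.0204]
['top0', 'w2'] ((0.5379208326339722, -0.056742310523986816), (0.22991591691970825, 0.1788797825574875), 71.71468353271484)
['top0', 'scene0', 'w2'] ((0.54243004322052, -0.055950507521629333), (0.23265425860881805, 0.18055783212184906), 73.59008026123047)
```

Run:
```python
from h import *
C=np.array([.5361,-.0688]); Y=np.radians(-17.3)
for n in ['top0','scene0','w2']:
    c=ld(n+'.npz'); P=cloud(c); hsv=cv2.cvtColor(c['img'],cv2.COLOR_RGB2HSV)
    L=loc(P,C,Y); ok=(abs(L[...,0])<.12)&(abs(L[...,1])<.15)
    g=((hsv[...,1]<90)&ok&(P[...,2]>.002)&(P[...,2]<.03)&(hsv[...,2]>60)).astype('u1')
    v,u=np.nonzero(g); l=loc(np.array([ray(c,(a,b),.009)[:2] for a,b in zip(u,v)]),C,Y)
    for ax,sg in ((0,-1),(0,1),(1,-1),(1,1)):
        o=[]
        for t in np.arange(-.12,.121,.02):
            m=abs(l[:,1-ax]-t)<.01
            o.append(round(1000*sg*(sg*l[m,ax]).max()) if m.sum()>3 else None)
        print(n,'xy'[ax],sg,o)
    if n!='scene0':
        o=((hsv[...,0]<16)&(hsv[...,1]>190)&(hsv[...,2]>90)&(abs(L[...,0])<.04)&(abs(abs(L[...,1])-.11)<.025)&(P[...,2]>.03))
        print('orange',o.sum(),L[o].mean(0) if o.any() else '',P[o].mean(0))
```

```text
top0 x -1 [-94, -94, -93, -93, -93, -92, -92, -91, -91, -91, -90, -90, -90]
top0 x 1 [85, 76, 117, -25, -57, -55, -54, -52, -50, -52, 92, 75, 88]
top0 y -1 [None, -123, -127, -127, -127, -128, -126, -128, -129, -128, -127, None, None]
top0 y 1 [None, 100, 126, 127, 126, 126, 125, 125, 125, 125, 126, None, None]
orange 12 [-0.00762278 -0.10204092] [ 0.49847766 -0.16395785  0.08996513]
scene0 x -1 [27, 58, 62, 63, 64, 66, None, 85, None, 20, -88, -86, -88]
scene0 x 1 [86, 86, 88, 87, 88, 86, None, 89, None, 90, 92, 91, 91]
scene0 y -1 [None, None, 75, 75, 88, 72, 71, -126, 69, -136, -127, None, None]
scene0 y 1 [None, None, 129, 130, 130, 128, 129, 129, 128, 128, 127, None, None]
w2 x -1 [None, -53, None, None, None, None, None, None, None, None, -84, -89, -90]
w2 x 1 [None, 79, None, None, None, None, None, None, None, None, -32, 89, 90]
w2 y -1 [None, None, 68, -99, -98, 115, 115, 113, 111, -106, -106, None, None]
w2 y 1 [None, None, 128, 128, 127, 127, 127, 127, 126, 126, 126, None, None]
orange 67 [-0.00377191 -0.10651749] [ 0.5008231  -0.16937705  0.09651137]
```

The stand fit agrees with the given sizes: centre (0.535, −0.069), yaw −18.0°. The tray is at (0.5535, −0.067), yaw −21.9°. Its offset of 17 mm in x, about 8 mm in y and 0.068 rad falls within the stated ranges. Plan: grip the tray's −x wall at its middle and slide it.

Emit:
servo_tool(steps=[[-0.019,0.009,-0.03,0,0,0.7],[-0.019,0.009,-0.03,0,0,0],[-0.019,0.01,-0.03,0,0,0],[0,0,-0.02,0,0,0],[0,0,0,0,0,0]], jaw=42)

```text
time: 2.5
eef_pos: [0.4774, -0.045, 0.2012]
ee_rot: [-2.602, -1.732, 0.021]
contact_force: [-1.1, 0.4, -0.4]
opening: 0.0672
```

Emit:
servo_tool(steps=[[0.006,0.006,-0.01,0,0,1.0],[0,0,-0.02,0,0,0],[0,0,-0.02,0,0,0],[0,0,0,0,0,0]])

```text
time: 2.83
eef_pos: [0.484, -0.0418, 0.1489]
ee_rot: [-2.591, -1.75, 0.02]
contact_force: [-0.8, -0.4, 0.1]
opening: 0.0422
```

```bash
cat >> h.py <<'E'
def ob():
    o=robot.get_obs(); r=R.from_rotvec(o['ee_rot']).as_matrix()
    print('t',o['time'],'p',o['eef_pos'].round(4),'jawyaw',np.degrees(np.arctan2(r[1,1],r[0,1])).round(2),'zax',r[:,2].round(4),'F',o['contact_force'].round(1),'M',np.array(o['torque']).round(2),'open',round(o['opening'],4)); return o
E
python3 - <<'E'
from h import *
ob(); c=cam('wrist'); save(c,'w3.png')
E
```

```text
t 2.8333 p [ 0.484  -0.0418  0.1489] jawyaw -21.94 zax [-0.0191  0.0053 -0.9998] F [-0.8 -0.4  0.1] M [-0.01 -0.09 -0.  ] open 0.0422
```

View pics/w3.png

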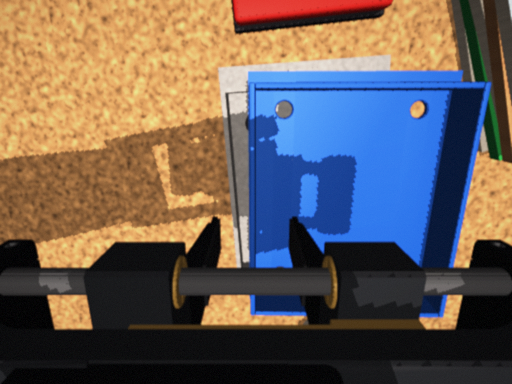

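The fingertips at (215,235) and (297,235) straddle the −x wall at column 250. Going down to grip.

Emit:
servo_tool(steps=[[0,0.002,-0.018,-0.3,-1.1,0],[0,0,-0.018,0,0,0],[0,0,0,0,0,0]])

```text
time: 3.13
eef_pos: [0.4903, -0.0417, 0.1202]
ee_rot: [2.597, 1.752, 0.014]
contact_force: [-0.5, -0.4, -0.6]
opening: 0.0398
```

Emit:
servo_tool(steps=[[0,0,0,0,0,0],[0,0,0,0,0,0],[0,0,0,0,0,0],[0,0,0,0,0,0],[0,0,0,0,0,0]], jaw=0, squeeze=12)

```text
time: 3.55
eef_pos: [0.4955, -0.0431, 0.1283]
ee_rot: [2.592, 1.747, 0.026]
contact_force: [-0.2, 0.0, 0.0]
opening: 0.012
```

```bash
python3 -c "
from h import *
ob()"
```

```text
t 3.55 p [ 0.4955 -0.0431  0.1283] jawyaw -22.05 zax [ 0.0225 -0.0042 -0.9997] F [-0.2  0.   0. ] M [-0.07 -0.1   0.04] open 0.012
```

Emit:
servo_tool(steps=[[0,0,0,0,0,0]], jaw=20)

```text
time: 3.63
eef_pos: [0.4961, -0.0432, 0.1293]
ee_rot: [2.591, 1.746, 0.027]
contact_force: [0.0, -0.3, -0.3]
opening: 0.015
```

Run:
```python
from h import *
ob(); c=cam('wrist'); save(c,'w4.png'); np.savez('w4.npz',img=c['img'],z_map=c['z_map'],K=c['K'],R=c['R'],t=c['t']);ob()
```

```text
t 3.6333 p [ 0.4961 -0.0432  0.1293] jawyaw -22.05 zax [ 0.0241 -0.0045 -0.9997] F [ 0.  -0.3 -0.3] M [-0.06 -0.06  0.03] open 0.015
t 3.6833 p [ 0.4962 -0.0432  0.1293] jawyaw -22.05 zax [ 0.0243 -0.0046 -0.9997] F [-0.2 -0.8  0.2] M [-0.03 -0.09  0.  ] open 0.0169
```

View pics/w4.png

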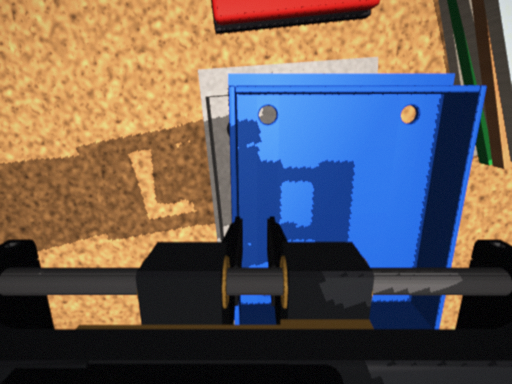

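The arm drifted after my tilt correction. The fingers now sit at columns 235–270, inside the wall at 232, so nothing is gripped. I'll back up, open and realign with gentler steps.

Emit:
servo_tool(steps=[[0,0,0.012,0,0,0],[0,0,0.008,0.1,0.7,0],[-0.006,0.002,0,0,0,0],[-0.004,0.002,0,0,0,0],[0,0,0,0,0,0]], jaw=42)

```text
time: 4.1
eef_pos: [0.4855, -0.0388, 0.1525]
ee_rot: [2.597, 1.75, 0.014]
contact_force: [-0.1, 0.3, -0.7]
opening: 0.0395
```

```bash
cat >> h.py <<'E'
def tray(c,dz=0,C=(.5535,-.067)):
    P=cloud(c); hsv=cv2.cvtColor(c['img'],cv2.COLOR_RGB2HSV)
    b=((hsv[...,0]>100)&(hsv[...,0]<128)&(hsv[...,1]>120)&(np.hypot(P[...,0]-C[0],P[...,1]-C[1])<.15)&(P[...,2]>.06)).astype('u1')
    cs,h=cv2.findContours(b,cv2.RETR_CCOMP,cv2.CHAIN_APPROX_NONE)
    for j,x in enumerate(cs):
        a=cv2.contourArea(x)
        if h[0][j][3]>=0 and 10<a<400:
            m=cv2.moments(x); p=ray(c,(m['m10']/m['m00'],m['m01']/m['m00']),.104+dz); print('  hole',a,[round(m['m10']/m['m00']),round(m['m01']/m['m00'])],p[:2].round(4))
E
python3 - <<'E'
from h import *
ob(); tray(ld('w4.npz')); tray(ld('w1.npz')); tray(cam('top')); ob()
E
```

```text
t 4.1 p [ 0.4855 -0.0388  0.1525] jawyaw -22.05 zax [ 0.0127 -0.0028 -0.9999] F [-0.1  0.3 -0.7] M [-0.04 -0.11  0.02] open 0.0395
  hole 267.0 [408, 114] [ 0.6277 -0.0206]
  hole 281.5 [267, 114] [0.5319 0.0181]
  hole 137.5 [312, 172] [ 0.5747 -0.1538]
  hole 116.5 [211, 172] [ 0.4794 -0.1154]
  hole 207.0 [322, 13] [ 0.6285 -0.021 ]
  hole 194.0 [204, 13] [0.5324 0.0177]
  hole 15.0 [302, 197] [ 0.5743 -0.1523]
  hole 16.5 [265, 182] [ 0.6283 -0.0201]
t 4.15 p [ 0.4856 -0.0389  0.1524] jawyaw -22.04 zax [ 0.0127 -0.0029 -0.9999] F [-0.2  1.   0.6] M [-0.02 -0.11  0.01] open 0.0394
```

Emit:
servo_tool(steps=[[-0.002,0,-0.012,0,0.3,0],[0,0,-0.012,0,0,0],[0,0,-0.01,0,0,0],[0,0,-0.004,0,0,0],[0,0,0,0,0,0]])

```text
time: 4.57
eef_pos: [0.4813, -0.0385, 0.1083]
ee_rot: [2.601, 1.754, 0.003]
contact_force: [0.2, 0.1, -0.1]
opening: 0.0402
```

```bash
python3 -c "
from h import *
ob()"
```

```text
t 4.5667 p [ 0.4813 -0.0385  0.1083] jawyaw -22.03 zax [ 0.004  -0.0024 -1.    ] F [ 0.2  0.1 -0.1] M [ 0.02 -0.05  0.01] open 0.0402
```

Emit:
servo_tool(steps=[[0.001,0,0.002,0,0,0],[0,0,0,0,0,0],[0,0,0,0,0,0],[0,0,0,0,0,0],[0,0,0,0,0,0]], jaw=0, squeeze=15)

```text
time: 4.98
eef_pos: [0.4821, -0.0385, 0.1094]
ee_rot: [2.603, 1.754, 0.001]
contact_force: [0.8, 0.2, 0.1]
opening: 0.0115
```

Emit:
servo_tool(steps=[[0,0,0,0,0,0],[0,0,0,0,0,0]])

```text
time: 5.15
eef_pos: [0.4827, -0.0386, 0.1101]
ee_rot: [2.602, 1.754, 0.003]
contact_force: [0.6, -0.8, -0.8]
opening: 0.0036
```

```bash
python3 -c "
from h import *
ob();tray(cam('wrist'))"
```

```text
t 5.15 p [ 0.4827 -0.0386  0.1101] jawyaw -22.04 zax [ 0.0037 -0.0024 -1.    ] F [ 0.6 -0.8 -0.8] M [-0.07 -0.14  0.02] open 0.0036
  hole 330.0 [290, 114] [0.5314 0.0182]
  hole 305.0 [446, 113] [ 0.6269 -0.0202]
```

The wall is gripped: opening is 3.6 mm for a 4 mm wall. The grip point should go to about (0.463, −0.0455) with +4° of yaw, so I'm sliding there.

Emit:
servo_tool(steps=[[-0.004,-0.0013,0,0,0,0.8],[-0.004,-0.0013,0,0,0,0.8],[-0.004,-0.0013,0,0,0,0.8],[-0.003,-0.001,0,0,0,0.6],[0,0,0,0,0,0]])

```text
time: 5.62
eef_pos: [0.4666, -0.0439, 0.11]
ee_rot: [2.549, 1.828, 0.005]
contact_force: [2.0, -0.4, -1.5]
opening: 0.0035
```

```bash
python3 -c "
from h import *
ob();c=cam('wrist');tray(c);save(c,'w5.png')"
```

```text
t 5.6167 p [ 0.4666 -0.0439  0.11  ] jawyaw -18.71 zax [ 0.0053 -0.002  -1.    ] F [ 2.  -0.4 -1.5] M [-0.   -0.22  0.03] open 0.0035
  hole 300.0 [446, 114] [ 0.6096 -0.0175]
  hole 330.5 [290, 114] [0.5119 0.0156]
```

View pics/w5.png

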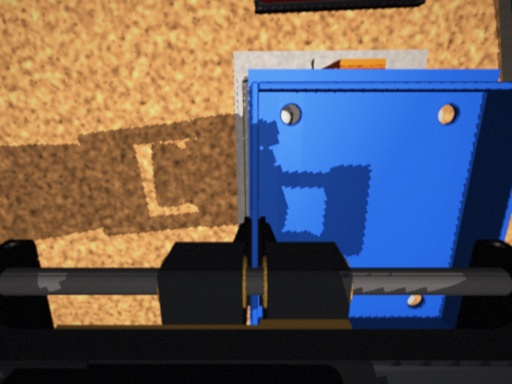

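Hole at (290,114) now shows a bright post crescent on its left, and clip_left shows at (360,63). The remaining slide is about 4 mm and 0.7°.

Emit:
servo_tool(steps=[[-0.002,-0.0007,0,0,0,0.4],[-0.0015,-0.0006,0,0,0,0.2],[0,0,0,0,0,0],[0,0,-0.002,0,0,0],[0,0,-0.002,0,0,0]])

```text
time: 6.08
eef_pos: [0.4636, -0.0459, 0.106]
ee_rot: [2.537, 1.84, 0.007]
contact_force: [2.5, 0.3, -2.8]
opening: 0.0034
```

Run:
```python
from h import *
ob();c=cam('wrist');tray(c);ob()
im=c['img'][...,::-1]; hs=[cv2.resize(im[y-22:y+22,x-22:x+22],(300,300),interpolation=cv2.INTER_NEAREST) for x,y in ((290,114),(446,114))]
cv2.imwrite('pics/h1.png',np.hstack(hs))
```

```text
t 6.0833 p [ 0.4636 -0.0459  0.106 ] jawyaw -18.09 zax [ 0.0079 -0.0031 -1.    ] F [ 2.5  0.3 -2.8] M [-0.01 -0.31  0.03] open 0.0034
  hole 292.0 [287, 114] [0.5058 0.0152]
  hole 382.0 [439, 113] [ 0.6001 -0.0154]
t 6.1333 p [ 0.4635 -0.0458  0.1055] jawyaw -18.09 zax [ 0.0077 -0.003  -1.    ] F [ 3.6  0.2 -3.2] M [-0.16 -0.61 -0.04] open 0.0037
```

View pics/h1.png

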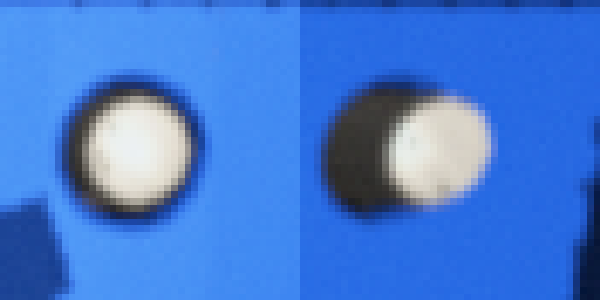

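Left hole: the post sits concentric in it. Right hole: the post tip sticks up through it. The +y pair is engaged, so I'm descending in small steps and watching the force.

Emit:
servo_tool(steps=[[0,0,-0.002,0,0,0],[0,0,-0.002,0,0,0],[0,0,-0.002,0,0,0],[0,0,0,0,0,0]])

```text
time: 6.47
eef_pos: [0.4616, -0.045, 0.0984]
ee_rot: [2.541, 1.844, 0.001]
contact_force: [1.2, 0.3, 0.8]
opening: 0.004
```

Run:
```python
from h import *
o=ob();c=cam('wrist');P=cloud(c);hsv=cv2.cvtColor(c['img'],cv2.COLOR_RGB2HSV)
Y=np.radians(-18.1);L=loc(P,[.5352,-.069],Y)
m=(hsv[...,0]>100)&(hsv[...,0]<128)&(hsv[...,1]>120)&(abs(L[...,0])<.065)&(abs(L[...,1])<.08)&(abs(P[...,2]-.1)<.02)
A=np.c_[L[m],np.ones(m.sum())]; k=np.linalg.lstsq(A,P[m][:,2],rcond=None)[0]; r=P[m][:,2]-A@k; g=abs(r)<.003; k=np.linalg.lstsq(A[g],P[m][g,2],rcond=None)[0]
print('floor plane dz/dx,dz/dy,z0',k,'yrange',L[m][:,1].min(),L[m][:,1].max(),m.sum())
```

```text
t 6.4667 p [ 0.4616 -0.045   0.0984] jawyaw -18.07 zax [ 0.0017 -0.0014 -1.    ] F [1.2 0.3 0.8] M [-0.08 -0.22  0.02] open 0.004
floor plane dz/dx,dz/dy,z0 [2.45928376e-03 1.65923716e-05 9.33438182e-02] yrange -0.07998944207177235 0.07961549739329062 29401
```

The tray floor is level at z = 0.093, 13 mm above home. All four holes are over their posts and the flange is on the clip heads. Releasing, then pressing at the centre with shut fingers.

Emit:
servo_tool(steps=[[0,0,0,0,0,0],[0,0,0,0,0,0],[0,0,0,0,0,0],[0,0,0.015,0,0,0],[0,0,0.025,0,0,0]], jaw=40)

```text
time: 6.93
eef_pos: [0.4583, -0.0444, 0.1346]
ee_rot: [-2.539, -1.842, 0.009]
contact_force: [0.8, -0.6, 0.4]
opening: 0.0311
```

Emit:
servo_tool(steps=[[0,0,0.01,0,0,0],[0.024,-0.008,0.0,0,0,0],[0.024,-0.008,0,0,0,0],[0.022,-0.007,0,0,0,0],[0,0,0,0,0,0]], jaw=0)

```text
time: 7.35
eef_pos: [0.5346, -0.0689, 0.1524]
ee_rot: [2.537, 1.842, 0.006]
contact_force: [0.5, 0.5, 0.1]
opening: 0.0092
```

```bash
python3 -c "
from h import *
ob()"
```

```text
t 7.35 p [ 0.5346 -0.0689  0.1524] jawyaw -18.03 zax [ 0.0069 -0.0028 -1.    ] F [0.5 0.5 0.1] M [-0.01 -0.05 -0.03] open 0.0092
```

Centred. Descending to the floor (z ≈ 0.093).

Emit:
servo_tool(steps=[[0,0,-0.018,0,0,0],[0,0,-0.018,0,0,0],[0,0,-0.012,0,0,0],[0,0,-0.004,0,0,0],[0,0,-0.004,0,0,0]])

```text
time: 7.77
eef_pos: [0.5359, -0.0693, 0.0957]
ee_rot: [2.535, 1.84, 0.009]
contact_force: [-0.7, 0.4, 0.2]
opening: 0.0002
```

Emit:
servo_tool(steps=[[0,0,-0.004,0,0,0],[0,0,-0.004,0,0,0],[0,0,-0.004,0,0,0]])

```text
time: 8.02
eef_pos: [0.5356, -0.069, 0.0834]
ee_rot: [2.535, 1.84, 0.01]
contact_force: [0.3, -0.2, 0.1]
opening: 0.0009
```

Emit:
servo_tool(steps=[[0,0,-0.002,0,0,0],[0,0,-0.003,0,0,0],[0,0,-0.003,0,0,0]])

```text
time: 8.27
eef_pos: [0.5361, -0.0691, 0.0756]
ee_rot: [2.534, 1.84, 0.012]
contact_force: [-0.7, 0.7, 0.5]
opening: 0.0006
```

Emit:
servo_tool(steps=[[0,0,-0.006,0,0,0],[0,0,-0.006,0,0,0]])

```text
time: 8.43
eef_pos: [0.5376, -0.0694, 0.0649]
ee_rot: [2.531, 1.838, 0.016]
contact_force: [-3.5, 0.9, 13.8]
opening: 0.0009
```

```bash
cat >> h.py <<'E'
def floor(c,C=(.5352,-.069),yaw=-18.1):
    P=cloud(c);hsv=cv2.cvtColor(c['img'],cv2.COLOR_RGB2HSV); L=loc(P,C,np.radians(yaw))
    m=(hsv[...,0]>100)&(hsv[...,0]<128)&(hsv[...,1]>120)&(abs(L[...,0])<.062)&(abs(L[...,1])<.076)&(abs(P[...,2]-.09)<.025)
    A=np.c_[L[m],np.ones(m.sum())]; z=P[m][:,2]; g=np.ones(len(z),bool)
    for _ in range(4): k=np.linalg.lstsq(A[g],z[g],rcond=None)[0]; g=abs(z-A@k)<.003
    print('floor',k.round(4),m.sum(),g.sum())
E
python3 - <<'E'
from h import *
ob();c=cam('wrist');floor(c);save(c,'w6.png');floor(cam('scene'));floor(cam('top'));ob()
E
```

```text
t 8.4333 p [ 0.5376 -0.0694  0.0649] jawyaw -18.03 zax [ 0.0157 -0.0047 -0.9999] F [-3.5  0.9 13.8] M [0.07 0.46 0.02] open 0.0009
floor [-0.0063  0.001   0.0907] 27967 27821
floor [-0.0018  0.0033  0.0908] 658 560
floor [-0.0093 -0.0052  0.0903] 146 75
t 8.5833 p [ 0.5374 -0.0694  0.0643] jawyaw -18.03 zax [ 0.0152 -0.0046 -0.9999] F [0.9 0.1 1.4] M [-0.07 -0.23 -0.  ] open 0.0003
```

View pics/w6.png

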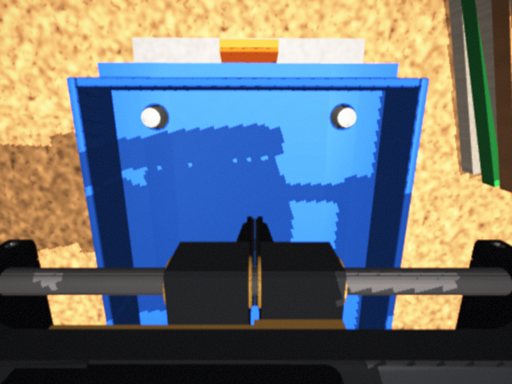

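Run:
```python
from h import *
o=ob();c=cam('wrist');P=cloud(c);floor(c);g=c['img'].max(-1)<60
for v in range(206,245,4):
    s=[(u,*P[v,u].round(3)) for u in range(244,270,5)]; print(v,[(x[0],x[1],x[2],x[3]) for x in s], g[v,244:270].sum())
d=c['R'].T@(o['eef_pos']-c['t']); print('TCP px',(c['K']@d/d[2])[:2], 'rel',d, c['t'],'camR z',c['R'][:,2])
```

```text
t 8.5833 p [ 0.5374 -0.0694  0.0643] jawyaw -18.03 zax [ 0.0152 -0.0046 -0.9999] F [0.9 0.1 1.4] M [-0.07 -0.23 -0.  ] open 0.0003
floor [-0.0067  0.0019  0.0899] 27891 27732
206 [(244, np.float64(0.537), np.float64(-0.051), np.float64(0.09)), (249, np.float64(0.54), np.float64(-0.051), np.float64(0.09)), (254, np.float64(0.542), np.float64(-0.053), np.float64(0.089)), (259, np.float64(0.545), np.float64(-0.053), np.float64(0.09)), (264, np.float64(0.548), np.float64(-0.054), np.float64(0.09)), (269, np.float64(0.551), np.float64(-0.055), np.float64(0.091))] 0
210 [(244, np.float64(0.536), np.float64(-0.053), np.float64(0.09)), (249, np.float64(0.539), np.float64(-0.054), np.float64(0.09)), (254, np.float64(0.542), np.float64(-0.055), np.float64(0.089)), (259, np.float64(0.545), np.float64(-0.056), np.float64(0.09)), (264, np.float64(0.548), np.float64(-0.057), np.float64(0.09)), (269, np.float64(0.55), np.float64(-0.058), np.float64(0.09))] 0
214 [(244, np.float64(0.535), np.float64(-0.055), np.float64(0.09)), (249, np.float64(0.538), np.float64(-0.057), np.float64(0.089)), (254, np
[... 2461 characters left out ...]
float64(0.122)), (264, np.float64(0.545), np.float64(-0.06), np.float64(0.121)), (269, np.float64(0.547), np.float64(-0.061), np.float64(0.121))] 24
242 [(244, np.float64(0.544), np.float64(-0.035), np.float64(0.174)), (249, np.float64(0.545), np.float64(-0.035), np.float64(0.174)), (254, np.float64(0.54), np.float64(-0.06), np.float64(0.123)), (259, np.float64(0.543), np.float64(-0.059), np.float64(0.127)), (264, np.float64(0.55), np.float64(-0.037), np.float64(0.174)), (269, np.float64(0.551), np.float64(-0.038), np.float64(0.173))] 26
TCP px [253.99480221 217.85818319] rel [-0.00029113  0.02047833  0.20976112] [0.5585162  0.00458834 0.26045494] camR z [-0.0699606  -0.26408205 -0.96195955]
```

Both posts show bright and concentric at (154,117) and (344,117), and the fingertip at (255,218) touches the floor. The depth map puts the tip and floor at z ≈ 0.09, so the real fingertip lies about 26 mm short of the reported TCP. I'll trust the cameras and the force for height, and keep pressing.

Emit:
servo_tool(steps=[[0,0,-0.004,0,0,0],[0,0,-0.004,0,0,0],[0,0,-0.004,0,0,0]])

```text
time: 8.88
eef_pos: [0.5385, -0.0696, 0.0566]
ee_rot: [2.531, 1.838, 0.016]
contact_force: [-2.4, 1.6, 1.2]
opening: 0.0005
```

Run:
```python
from h import *
ob();floor(cam('wrist'));ob()
c=ld('w4.npz');P=cloud(c);print(P[222:236:4,238].round(3),P[222:236:4,270].round(3),'w4 TCP .4961 -.0432 .1293')
```

```text
t 8.8833 p [ 0.5385 -0.0696  0.0566] jawyaw -18.02 zax [ 0.016  -0.0049 -0.9999] F [-2.4  1.6  1.2] M [0.07 0.14 0.01] open 0.0005
floor [-0.0419  0.0016  0.0822] 27868 27659
t 8.9333 p [ 0.5381 -0.0696  0.0554] jawyaw -18.03 zax [ 0.0155 -0.0048 -0.9999] F [ 0.1 -0.3 -0.2] M [-0.04 -0.13  0.07] open 0.0005
[[ 0.491 -0.028  0.167]
 [ 0.491 -0.029  0.171]
 [ 0.491 -0.03   0.175]
 [ 0.491 -0.03   0.179]] [[ 0.508 -0.036  0.165]
 [ 0.508 -0.037  0.167]
 [ 0.507 -0.037  0.174]
 [ 0.507 -0.037  0.179]] w4 TCP .4961 -.0432 .1293
```

w4 gives the same offset (tip 0.163 against TCP 0.129). The tray is now at 0.082, almost home but tilted 0.04 about its long axis. I'll keep pressing, slightly toward −x.

Emit:
servo_tool(steps=[[-0.004,0.001,0.003,0,0,0],[-0.003,0.001,0.0,0,0,0],[0,0,-0.005,0,0,0],[0,0,-0.006,0,0,0],[0,0,-0.006,0,0,0]])

```text
time: 9.35
eef_pos: [0.5301, -0.0673, 0.0539]
ee_rot: [2.535, 1.842, 0.007]
contact_force: [-19.1, 3.2, 36.1]
opening: 0.0
```

Emit:
servo_tool(steps=[[0,0,-0.008,0,0,0],[0,0,-0.008,0,0,0]])

```text
time: 9.52
eef_pos: [0.53, -0.0673, 0.0538]
ee_rot: [2.538, 1.846, -0.002]
contact_force: [-24.7, 3.7, 45.5]
opening: 0.0005
```

Run:
```python
from h import *
ob();floor(cam('wrist'));ob()
```

```text
t 9.5167 p [ 0.53   -0.0673  0.0538] jawyaw -17.92 zax [ 8.0e-04 -3.4e-03 -1.0e+00] F [-24.7   3.7  45.5] M [ 0.84  4.6  -0.02] open 0.0005
floor [0.     0.0015 0.0797] 27892 27729
t 9.5667 p [ 0.53   -0.0673  0.0538] jawyaw -17.92 zax [ 5.0e-04 -3.4e-03 -1.0e+00] F [-24.5   4.1  46.6] M [0.82 4.54 0.  ] open 0.0004
```

The tray is fully home: floor at 0.0797, level, hard stop. Backing off and checking the clips.

Emit:
servo_tool(steps=[[0,0,0.01,0,0,0],[0,0,0.025,0,0,0],[0,0,0.035,0,0,0],[0,0,0.035,0,0,0],[0,0,0.035,0,0,0]])

```text
time: 9.98
eef_pos: [0.5226, -0.0655, 0.1919]
ee_rot: [-2.533, -1.844, 0.018]
contact_force: [0.9, -0.1, -0.3]
opening: 0.0006
```

Emit:
servo_tool(steps=[[0.01,0.028,0.02,0,0,0],[0.01,0.028,0.02,0,0,0],[0.01,0.028,0,0,0,0],[0,0,0,0,0,0],[0,0,0,0,0,0]])

```text
time: 10.4
eef_pos: [0.5574, 0.0203, 0.2444]
ee_rot: [2.539, 1.842, 0.004]
contact_force: [0.6, -0.7, 0.1]
opening: 0.0007
```

Run:
```python
from h import *
ob();c=cam('wrist');floor(c);tray(c,-.025,(.535,-.069));t=cam('top');floor(t);tray(t,-.025,(.535,-.069))
P=cloud(c);hsv=cv2.cvtColor(c['img'],cv2.COLOR_RGB2HSV);L=loc(P,(.5352,-.069),np.radians(-18.1))
for s in (1,-1):
    o=(hsv[...,0]<20)&(hsv[...,1]>170)&(hsv[...,2]>90)&(abs(L[...,0])<.03)&(abs(s*L[...,1]-.108)<.03)&(P[...,2]>.03)
    q=L[o];print('clip',s,o.sum(),q.min(0).round(4) if len(q) else '',q.max(0).round(4) if len(q) else '',P[o][:,2].max() if len(q) else '')
im=cv2.resize(c['img'][:, :,::-1],None,fx=1.5,fy=1.5);cv2.imwrite('pics/w7.png',im)
s0=cam('scene'); cv2.imwrite('pics/s7.png',np.hstack([cv2.resize(s0['img'][120:240,160:320,::-1],(400,300)),cv2.resize(t['img'][165:255,220:340,::-1],(400,300))]))
```

```text
t 10.4 p [0.5574 0.0203 0.2444] jawyaw -18.09 zax [ 0.0046 -0.0024 -1.    ] F [ 0.6 -0.7  0.1] M [-0.02 -0.16  0.01] open 0.0007
floor [-0.0001  0.0015  0.0795] 4820 4806
  hole 113.5 [301, 187] [ 0.6069 -0.0206]
  hole 122.0 [216, 187] [0.505  0.0124]
floor [0.0052 0.0029 0.0791] 955 541
  hole 17.0 [294, 228] [ 0.4635 -0.122 ]
  hole 16.0 [302, 201] [ 0.5634 -0.1547]
clip 1 350 [-0.0154  0.0902] [0.0127 0.125 ] 0.3708997753799329
clip -1 16 [-0.0103 -0.1093] [-0.0007 -0.1065] 0.09731390912733573
```

View pics/w7.png

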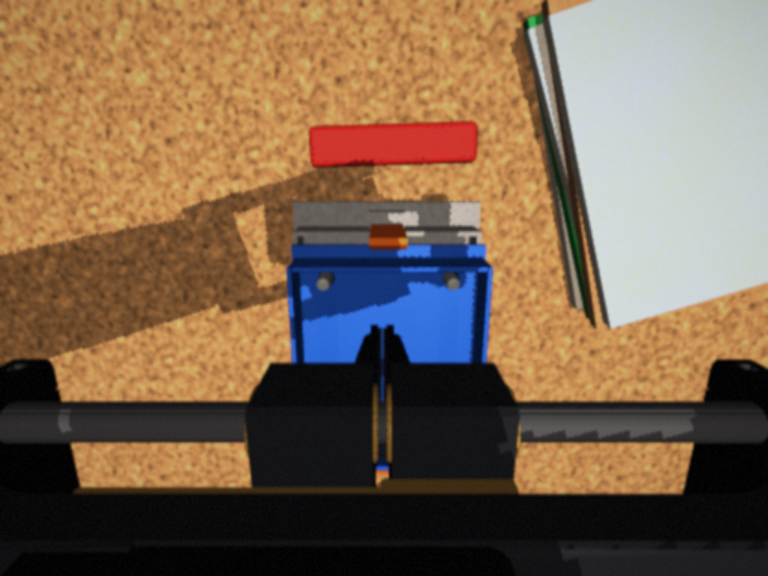

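View pics/s7.png

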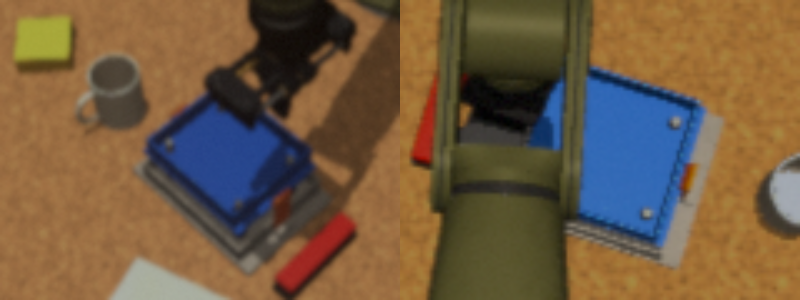

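Wrist view: clip_left's head at (388,236) laps over the flange, and both posts stand up through their holes. The scene and top views show the tray nested, clip_right at (688,180), and the mug and stapler in place. One last numeric check of both clip heads.

Emit:
servo_tool(steps=[[-0.01,-0.03,0.03,0,0,0],[-0.01,-0.03,0.03,0,0,0],[0,0,0.02,0,0,0],[0,0,0,0,0,0],[0,0,0,0,0,0]])

```text
time: 10.97
eef_pos: [0.5306, -0.0457, 0.3154]
ee_rot: [-2.544, -1.832, 0.018]
contact_force: [0.0, 0.6, -1.3]
opening: 0.0004
```

Run:
```python
from h import *
ob()
for n in ['wrist','top','scene']:
    c=cam(n);floor(c);P=cloud(c);hsv=cv2.cvtColor(c['img'],cv2.COLOR_RGB2HSV);L=loc(P,(.5352,-.069),np.radians(-18.1))
    for s in (1,-1):
        o=(hsv[...,0]<20)&(hsv[...,1]>150)&(hsv[...,2]>70)&(abs(L[...,0])<.03)&(abs(s*L[...,1]-.108)<.03)&(P[...,2]>.055)&(P[...,2]<.12)
        if o.sum()>3: print(n,'clip',s,o.sum(),'y',np.percentile(s*L[o][:,1],[2,50,98]).round(4),'z',np.percentile(P[o][:,2],[5,95]).round(4),'xmid',np.median(L[o][:,0]).round(4))
    tray(c,-.025,(.535,-.069))
```

```text
t 10.9667 p [ 0.5306 -0.0457  0.3154] jawyaw -18.51 zax [-0.0133 -0.0016 -0.9999] F [ 0.   0.6 -1.3] M [ 0.   -0.11 -0.04] open 0.0004
floor [0.0007 0.002  0.0797] 8089 8069
wrist clip 1 156 y [0.098 0.102 0.107] z [0.0864 0.0977] xmid -0.0018
  hole 87.5 [229, 220] [ 0.4599 -0.126 ]
  hole 89.5 [298, 220] [ 0.5614 -0.1589]
  hole 82.0 [302, 123] [ 0.6075 -0.0186]
  hole 83.5 [226, 123] [0.5063 0.0149]
floor [-0.0258 -0.0091  0.0795] 191 101
top clip 1 19 y [0.0994 0.1032 0.1066] z [0.0853 0.1001] xmid -0.0029
top clip -1 22 y [0.1005 0.1044 0.1089] z [0.0876 0.1051] xmid -0.0025
floor [-0.0036 -0.0008  0.0808] 1093 919
scene clip 1 33 y [0.1069 0.1088 0.1105] z [0.0613 0.097 ] xmid 0.0027
scene clip -1 7 y [0.1048 0.1073 0.1088] z [0.0954 0.0989] xmid 0.0011
  hole 28.0 [254, 201] [ 0.5977 -0.0228]
  hole 34.5 [276, 184] [0.5019 0.0145]
```

```bash
python3 -c "
from h import *
robot.hand_in()"
```

```text
the job is handed in; nothing more can be done
```

The tray is down on its collars, level, with both clips over the flange as far as my cameras can tell. The job is handed in; the hand-in gave no verdict. I gripped the tray's −x wall, slid it about 20 mm and turned it 4° onto the posts. Then I lowered it, let go, pressed it home with shut fingers at the centre, and withdrew.

**Last checks (at about 11 s of the 56 s allowed):**
- **Height and tilt:** the tray floor is at z ≈ 0.0797 m (home is 0.080 m) and tilted by about 0.002 rad in the wrist view. The top view, partly blocked by the arm, gave a rougher tilt of about 0.027 rad, just over the 0.025 limit; I trusted the wrist view's far larger sample.
- **Posts:** all four holes are over their posts.
- **Clips:** the two heads sit alike, about 103–104 mm either side of centre, above the flange. I had no direct reading of the clip angles.
- **Bystanders:** the mug and stapler look unmoved in the last pictures. I did not measure any bystander's movement.
- **Robot:** it was about 0.26 m above the tray, touching nothing.

**What went wrong or disagreed:**
- **First grip missed:** the arm drifted after a tilt correction, so I backed off and gripped again. The tray had not moved.
- **Fingertip height:** cameras put the fingertips about 26–30 mm higher than the reported tool position. I used the cameras and the force for height while pressing.
- **Final press:** it reached about 46 N down on the tray (about 53 N in all) through the fingers. That is below the 120 N wrist limit, but above the 40 N limit given for the arm and gripper body. I took that limit not to cover the fingers.

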